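# Strip a hand transfer mould for polishing

### The arm

A 6-joint arm with a two-finger parallel gripper is mounted at the origin on the work surface. World frame = base frame: x ahead of the robot, y to its left, z up, the work surface at z = 0. Lengths are in m, angles in rad, forces in N, time in s.
With the tool pointing down it reaches from about 0.375 to 0.975 m from the base axis. Payload 3.8 kg.
Tool frame: the origin (TCP) lies midway between the tips of the shut fingers; the grasp point (between the pads) lies 19 mm behind it (bot.grip_point_offset is the z of the grasp point in the tool frame, in m); z points along the fingers, y is the line along which they close (so a half turn about z gives the same grasp; the last joint's range is limited). The gripper opens to 85 mm and grips with 20 to 120 N. Pads are 22 mm wide; open, the fingers measure 114 mm over their backs; the gripper's body (76 mm by 85 mm) begins 54 mm behind the grasp point. The pads swing forward as they close: fully open they stand 13 mm farther back than shut.
Start: joints at [-1.279, 0.264, 1.604, -0, 1.274, -0.037], TCP at [0.218, -0.639, 0.231] pointing down, gripper open.
Joint ranges: [-2.63, 2.63], [-0.94, 2.18], [0.31, 2.57], [-1.31, 4.45], [0, 2.66], [-2.55, 2.55]. Speed limits (rad/s): [2.57, 2.57, 3.14, 3.14, 3.14, 3.14].

### API

Orientations are given as a rotation vector (axis times angle).
In Python, from workcell import sensors, optics, order, bot gives the robot as it stands.
- The arm moves only by the tool play_rows, never from a script. Its argument "commands" is a list of rows, each a list of 6 numbers: the shift along the tool's x, y, z in cm, then the turn, a rotation vector about the tool's x, y, z in rad. In form: [[dx, dy, dz, wx, wy, wz], ...]. A call has 1 to 5 rows; each row shifts and turns the commanded pose from where the row before left it, along the tool's axes as they then stand; what a row does not reach is not made up. A row lasts 1/12 s, in which the tool goes at most 41.7 mm and 7.16 degrees, less where a joint would pass 70% of its speed; a pose out of reach is approached as far as the arm can. A call with a gripper value outside its range is refused whole. "grip" is the closure, from 0 (fully open) to 1 (shut), set as the call begins (left out, the last holds). The fingers move at their own pace and stop on an object; "force" is the grip in N (left out, the last holds). Time passes only in rows, so rows that do not move let the fingers close. It gives the time, the measured TCP pose, the force, the opening and the grip force at its end, in the units of the state.
- sensors.read_state(): the state, without advancing time (a new reading comes with each control period).
- optics.read_camera(name): name is "scene" or "top" or "wrist"; returns the picture (384x512x3 uint8, red, green, blue); there is no depth.
- optics.camera_info(name): a dict with "mtx" (3x3 intrinsics, pixels), "k1" (the pictures are not rectified: a ray, as slopes to the right and down, at radius r is drawn at 1 + k1 r^2 times it, then the intrinsics apply), "R" (3x3) and "t" (3): a world point X has camera coordinates R X + t. Camera axes: x right, y down, z forward; pixel columns grow to the right and rows downward; lengths in m; the calibration is good to about 2 mm. A picture is of the moment at which its call begins: read the wrist's pose just before it. camera_info takes no time and is no camera call; for the wrist camera it gives the pose at the moment of the call.
- order.finish_job(): hands the job in; it is judged then, once.
The state is a dict: "time": time; "q": joint angles; "joint_vel": joint speeds; "joint_torque": joint torques, N m; "tool_pos": TCP position; "tcp_rot": TCP orientation; "wrist_force": force on the tool from outside, world axes, zero at the start; "torque": the same for the moment, N m; "width": opening from 0.0 (shut) to 1.0 (fully open); "grip_force": force on a finger pad.
Only numpy, scipy, OpenCV 4.12 (cv2) and the standard library are available. Lean on these libraries where they do the work, as an engineer would, in place of code of your own. Each camera call takes 0.05 s, during which the arm holds its last target. There are 200 camera calls.

### The job

Take the closed transfer mould apart from the top down and lay its four parts out, each let go, at rest and the same way up as in the mould: stand the steel plunger in the round steel dish, lay the pot plate in the middle of the two wooden battens, spanning squarely across both, lay the cavity plate in the middle of the round felt-topped polishing stand, and lay the base plate in the middle of the black granite plate, lengthwise along it. Put every part down gently, never dropped, and do not knock over the jar of polishing paste.

Things in the scene. Friction and masses are not known exactly. Their poses are not given: they have to be found in the camera images.
- plunger_head (a point): Plunger, top of the stack: plain steel, a round head 46 mm across and 20 mm high on a stem 30 mm across and 26 mm long, 0.38 kg. The point is the middle of the head, 36 mm above the stem's foot. The head rests on the pot plate's top; the stem hangs 26 mm deep in its bore, so lift it 30 mm straight up first. z up its axis.
- pot_mid (a point): Pot plate, under the plunger: aluminium block 84 mm long (its x), 54 wide (y), 40 high, 0.40 kg, flat sides, a 36 mm round bore in its top. The point is its centre, half-way up. Two dowel holes in its underside sit loosely (2 mm clearance) on 10 mm high dowels of the cavity plate: lift straight up 15 mm first.
- cavity_mid (a point): Cavity plate, under the pot plate: aluminium, 84 mm long (x), 110 over the pry ear on each end, 54 wide (y), 40 high, 0.42 kg, two round impressions on top. The sides step in to 44 wide over the upper 10 mm. Two 10 mm high brass dowels on top. The point is its block's centre, half-way up (20 mm). Sits loosely on the base plate's two dowels: lift straight up 15 mm first.
- base_mid (a point): Base plate, lowest in the stack, on the bench: aluminium, 130 mm long (x) with an open slot in each end, 54 wide (y), 40 high, 0.66 kg. The sides step in to 44 wide over the upper 10 mm. Two 10 mm high brass dowels on top. The point is its block's centre, half-way up (20 mm).
- dish_floor (a point): Round steel parts dish, fixed to the bench, place of the plunger: rim 120 mm across and 18 mm above the bench, flat floor about 94 mm across. The point is the middle of its inner floor, 4 mm above the bench; z up.
- battens_top (a point): Place of the pot plate: two light hardwood battens on a thin plywood board, fixed. Each is 18 mm wide (along x) and 84 mm long (along y); their middles are 60 mm apart in x, and the gap between them is 42 mm wide and 26 mm deep. The point is midway between them, level with their top faces, 32 mm above the bench. The plate's length goes along this x, across both battens.
- stand_top (a point): Place of the cavity plate: round cast-iron polishing stand with a grey felt top, fixed, 110 mm across, any direction of the plate will do. The point is the middle of its flat top, 50 mm above the bench; z up.
- granite_top (a point): Place of the base plate: black granite surface plate on three feet, fixed, 150 mm long (its x) by 100 mm (its y). The point is the middle of its flat top, 40 mm above the bench; the base plate's length goes along this x.
- jar_mid (a point): Bystander, not to be knocked over: small loose amber glass jar of polishing paste with a black cap, 42 mm across and 50 mm high, standing on the bench. The point is its middle, half-way up.
Mind the look-alikes: they are no part of the job. What is shaped like the part that bears plunger_head but yellow is not meant. Of the things that look like the part that bears battens_top, take the one that is farthest to the robot's right at the start.

How it is judged:
At the end, for the whole second after the job is handed in: All four right way up, level (0.08 rad), at rest on their places, heights within 4 mm: plunger within 30 mm of the dish's middle; pot, cavity and base plate within 15 mm of the middle of battens, stand and granite; pot and base plate within 15 degrees of lengthwise along their place's x (horizontal distance between plunger_head and dish_floor below 0.03 m and z of plunger_head in the frame of dish_floor between 0.032 and 0.04 m and angle between each of plunger_head, pot_mid, cavity_mid, base_mid's own z axis and vertical below 0.08 rad and linear speed of each of plunger, pot_plate, cavity_plate, base_plate below 0.02 m/s and angular speed of each of plunger, pot_plate, cavity_plate, base_plate below 0.15 rad/s and horizontal distance between pot_mid and battens_top below 0.015 m and z of pot_mid in the frame of battens_top between 0.016 and 0.024 m and angle between the x axis of pot_mid and the x axis of battens_top, either way round below 0.26 rad and horizontal distance between cavity_mid and stand_top below 0.015 m and z of cavity_mid in the frame of stand_top between 0.016 and 0.024 m and horizontal distance between base_mid and granite_top below 0.015 m and z of base_mid in the frame of granite_top between 0.016 and 0.024 m and angle between the x axis of base_mid and the x axis of granite_top, either way round below 0.26 rad); the robot touches nothing.
It fails at once if the jar of polishing paste is knocked over (angle between jar_mid's own z axis and vertical above 0.5 rad).
It fails at once if the plunger is dropped or slammed onto the dish: faster than 0.5 m/s (a fall of over 13 mm) when within 10 mm above it (linear speed of plunger above 0.5 m/s and z of plunger_head in the frame of dish_floor below 0.046 m and horizontal distance between plunger_head and dish_floor below 0.06 m).
It fails at once if the pot plate is dropped or slammed onto the battens: faster than 0.5 m/s (a fall of over 13 mm) when within 10 mm above it (linear speed of pot_plate above 0.5 m/s and z of pot_mid in the frame of battens_top below 0.03 m and horizontal distance between pot_mid and battens_top below 0.06 m).
It fails at once if the cavity plate is dropped or slammed onto the polishing stand: faster than 0.5 m/s (a fall of over 13 mm) when within 10 mm above it (linear speed of cavity_plate above 0.5 m/s and z of cavity_mid in the frame of stand_top below 0.03 m and horizontal distance between cavity_mid and stand_top below 0.06 m).
It fails at once if the base plate is dropped or slammed onto the granite plate: faster than 0.5 m/s (a fall of over 13 mm) when within 10 mm above it (linear speed of base_plate above 0.5 m/s and z of base_mid in the frame of granite_top below 0.03 m and horizontal distance between base_mid and granite_top below 0.06 m).
It also fails if it takes over 120 s, if anything falls off the work surface, if the arm or the gripper's body presses on something with over 40 N, if the wrist force passes 120 N, or if a joint passes its speed limit or range.

## Working session

There is one attempt and no reset: what is moved stays moved. The work goes in short steps, Python scripts to look and compute and a tool call to move; the robot and the scene stay as the last step left them, time stands still between calls to the robot, and variables do not carry over. Pictures are saved under pics/ and viewed, at most 14 in all, crops included, and the job is handed in when it is done.

Besides the shell and the picture viewer there is one more tool, called after "Request:" by a JSON object that holds its "op" and its "data", one argument or row to a line. play_rows: Moves the arm, as the interface text tells. Its arguments: {"type":"object","properties":{"commands":{"type":"array","items":{"type":"array","items":{"type":"number"}}},"grip":{"type":"number"},"force":{"type":"number"}},"required":["commands"]}

```bash
mkdir -p pics; cat > h.py <<'E'
import numpy as np, cv2
from workcell import sensors, optics, order, bot
from scipy.spatial.transform import Rotation as Ro
def shot(n,f):
    im=optics.read_camera(n); cv2.imwrite('pics/'+f,im[:,:,::-1]); return im
def ray(n,u,v,ci=None):
    c=ci or optics.camera_info(n); K=np.array(c['mtx']); d=np.linalg.solve(K,[u,v,1.])[:2]
    p=d.copy()
    for _ in range(20): p=d/(1+c['k1']*(p@p))
    R=np.array(c['R']); t=np.array(c['t']); return -R.T@t, R.T@np.array([p[0],p[1],1])
def at(n,u,v,z,ci=None):
    o,d=ray(n,u,v,ci); return (o+d*(z-o[2])/d[2]).round(4)
def proj(n,X,ci=None):
    c=ci or optics.camera_info(n); p=np.array(c['R'])@X+np.array(c['t']); s=p[:2]/p[2]; s=s*(1+c['k1']*(s@s)); K=np.array(c['mtx']); return (K@[s[0],s[1],1])[:2].round(1)
E
python3 - <<'E'
from h import *
s=sensors.read_state(); print(s, bot.grip_point_offset)
for n in ('scene','top','wrist'):
    c=optics.camera_info(n); print(n,(-np.array(c['R']).T@c['t']).round(3))
a=shot('scene','s0.png'); b=shot('top','t0.png')
cv2.imwrite('pics/t0b.png',cv2.resize(b,(800,600),interpolation=2)[:,:,::-1])
cv2.imwrite('pics/s0b.png',cv2.resize(a,(800,600),interpolation=2)[:,:,::-1])
E
```

```text
{'time': 0.0, 'q': array([-1.27890928e+00,  2.64784133e-01,  1.60541472e+00, -2.40031835e-05,
        1.27368982e+00, -3.68961504e-02]), 'joint_vel': array([-0.00222522, -0.00182437, -0.0012058 , -0.00162954, -0.00080729,
       -0.00041272]), 'joint_torque': array([ 3.32117006e-04, -5.15107298e+01, -3.67316329e+01, -2.59297285e-04,
        1.27060353e-02, -9.02805510e-07]), 'tool_pos': array([ 0.21772923, -0.63812846,  0.22991916]), 'tcp_rot': array([-3.09699237e+00, -5.13767117e-01,  4.93968098e-04]), 'wrist_force': array([ 0.1274402 , -1.14371335, -0.62320181]), 'torque': array([ 0.01857338,  0.06309615, -0.01733717]), 'grip_force': 0.0, 'width': 1.0001454742839553} -0.0187
scene [0.93  0.721 0.832]
top [0.45  0.006 1.357]
wrist [ 0.295 -0.611  0.373]
```

View pics/t0b.png

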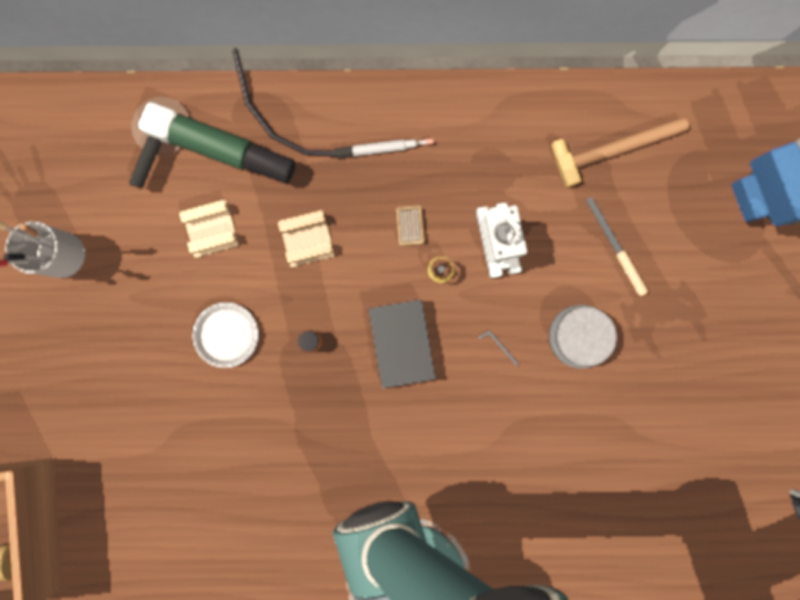

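View pics/s0b.png

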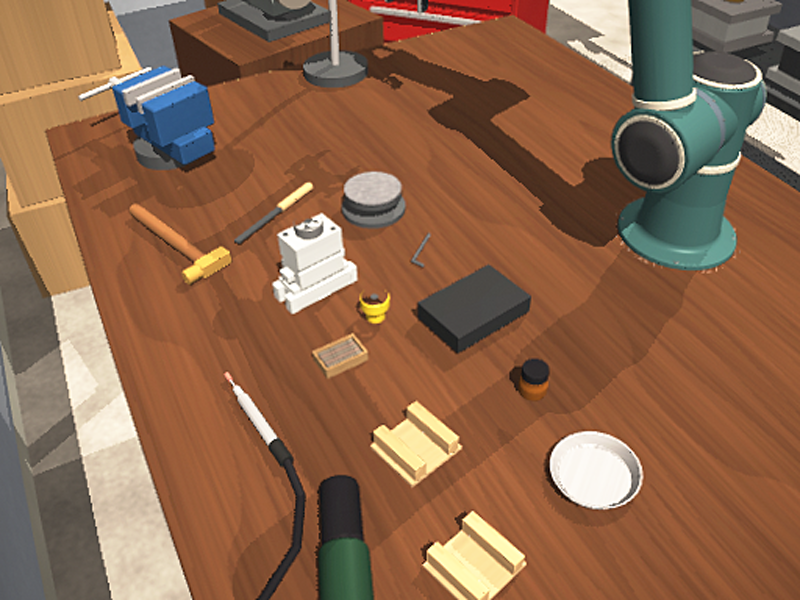

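The top view shows (in 800x600) the stack at (503,238), the dish at (226,335), battens at (210,228) and (305,238), granite at (402,343), the stand at (584,337), the jar at (310,341) and the yellow decoy at (443,270). Robot's right is image right, so the right-hand battens are the ones to use. I'll enlarge the crop to measure.

```bash
python3 - <<'E'
from h import *
im=cv2.imread('pics/t0.png')
a=cv2.resize(im[125:255,115:275],None,fx=5,fy=5,interpolation=2)[:600]  # 800x650
b=cv2.resize(im[125:245,250:410],None,fx=5,fy=5,interpolation=2)
cv2.imwrite('pics/ta.png',a); cv2.imwrite('pics/tb.png',b)
E
```

```text
(no output)
```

View pics/ta.png

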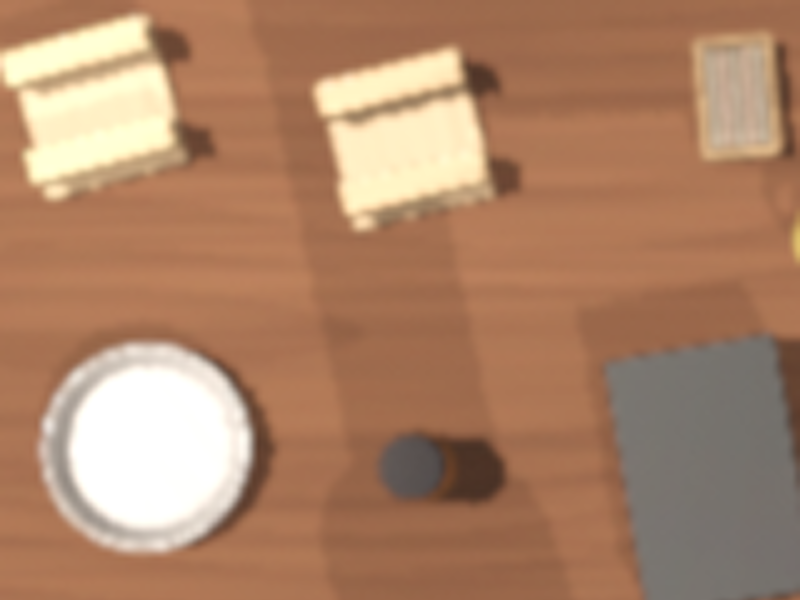

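View pics/tb.png

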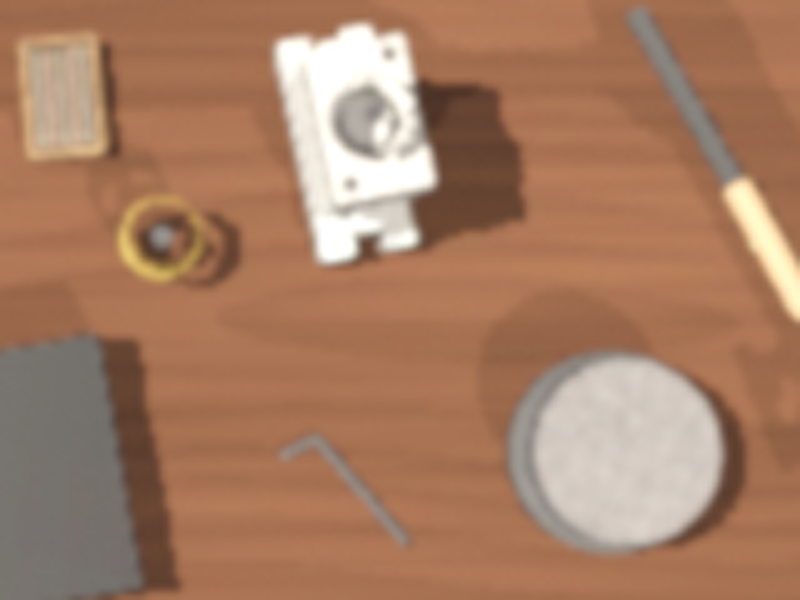

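```bash
python3 - <<'E'
from h import *
c=optics.camera_info('top')
def A(x,y,z): return at('top',115+(x+.5)/5-.5,125+(y+.5)/5-.5,z,c)
def B(x,y,z): return A(x+675,y,z)
print('dish',A(147,447,.018),'d',A(40,447,.018),A(255,447,.018))
bt=[A(313,83,.032),A(459,47,.032),A(490,186,.032),A(345,216,.032)]; print('bat',bt,np.mean(bt,0))
g=[A(605,365,.04),A(772,337,.04),B(145,585,.04)]; print('gran',g,(g[0]+g[2])/2)
print('jar',A(412,467,.05)); print('stand',B(628,451,.05),B(533,451,.05),B(724,451,.05))
p=[B(308,48,.12),B(405,33,.12),B(437,187,.12),B(335,210,.12)];print('pot',p,np.mean(p,0))
print('plunger',B(379,120,.14))
b=[B(275,42,.03),B(316,265,.04)];print('base left',b)
def deg(a,b): d=b-a; return np.degrees(np.arctan2(d[1],d[0]))
print(deg(p[2],p[1]),deg(p[3],p[0]),'g',deg(g[2],g[1]),'b',deg(bt[2],bt[1]),deg(bt[3],bt[0]), deg(bt[1],bt[0])-90,deg(g[1],g[0])-90)
s=optics.camera_info('scene')
E
```

```text
dish [0.4624 0.3413 0.018 ] d [0.4631 0.404  0.018 ] [0.4618 0.278  0.018 ]
bat [array([0.6748, 0.2417, 0.032 ]), array([0.6953, 0.1559, 0.032 ]), array([0.6129, 0.138 , 0.032 ]), array([0.5961, 0.2229, 0.032 ])] [0.644775 0.189625 0.032   ]
gran [array([0.5069, 0.071 , 0.04  ]), array([ 0.5221, -0.026 ,  0.04  ]), array([ 0.3787, -0.052 ,  0.04  ])] [0.4428 0.0095 0.04  ]
jar [0.4491 0.1815 0.05  ]
stand [ 0.4528 -0.3303  0.05  ] [ 0.4533 -0.2757  0.05  ] [ 0.4522 -0.3856  0.05  ]
pot [array([ 0.6758, -0.1421,  0.12  ]), array([ 0.6836, -0.1957,  0.12  ]), array([ 0.5981, -0.2114,  0.12  ]), array([ 0.586 , -0.1553,  0.12  ])] [ 0.635875 -0.176125  0.12    ]
plunger [ 0.6325 -0.1773  0.14  ]
base left [array([ 0.6959, -0.1334,  0.03  ]), array([ 0.5627, -0.154 ,  0.04  ])]
10.405065345025731 8.362212375671813 g 10.276715488081516 b 12.25611310728323 13.435140737442694 13.437629115141078 8.905883705908892
```

```bash
cat >> h.py <<'E'
def go(x,y,z,yaw=None):
    """print turn (about tool z, rad) and then shift in cm along turned tool axes"""
    s=sensors.read_state(); R=Ro.from_rotvec(s['tcp_rot']).as_matrix(); cy=np.arctan2(R[1,0],R[0,0])
    tilt=np.degrees(np.arccos(-R[2,2])); w=0 if yaw is None else -(np.radians(yaw)-cy)
    R2=R@Ro.from_rotvec([0,0,w]).as_matrix()
    d=R2.T@(np.array([x,y,z])-s['tool_pos'])*100
    print('t',round(s['time'],2),'pos',s['tool_pos'].round(4),'yaw',np.degrees(cy).round(2),'tilt',tilt.round(2),'turn',round(w,3),'shift',d.round(2),'q6',s['q'][5].round(2))
E
python3 -c "
from h import *
go(.634,-.177,.22,9.5)"
```

```text
t 0.1 pos [ 0.2178 -0.6382  0.2301] yaw 18.84 tilt 0.12 turn 0.163 shift [ 48.66 -38.61   1.07] q6 -0.04
```

Request:
{"op": "play_rows", "data": {
  "commands": [
    [0,0,0,0,0,0.0815],
    [0,0,0,0,0,0.0815],
    [3.04,-2.41,0,0,0,0],
    [3.04,-2.41,0,0,0,0],
    [3.04,-2.41,0,0,0,0]
  ],
  "grip": 0,
  "force": 60
}}

```text
time: 0.52
tool_pos: [0.296, -0.5515, 0.2303]
tcp_rot: [-3.13, -0.257, 0.001]
wrist_force: [0.7, -0.4, 0.4]
width: 1.001
grip_force: 0.0
```

Request:
{"op": "play_rows", "data": {
  "commands": [
    [3.04,-2.41,0,0,0,0],
    [3.04,-2.41,0,0,0,0],
    [3.04,-2.41,0,0,0,0],
    [3.04,-2.41,0,0,0,0],
    [3.04,-2.41,0,0,0,0]
  ]
}}

```text
time: 0.93
tool_pos: [0.4267, -0.4067, 0.2308]
tcp_rot: [-3.13, -0.26, 0.001]
wrist_force: [0.3, -1.0, 0.7]
width: 0.997
grip_force: 0.0
```

Request:
{"op": "play_rows", "data": {
  "commands": [
    [3.04,-2.41,0,0,0,0],
    [3.04,-2.41,0,0,0,0],
    [3.04,-2.41,0,0,0,0],
    [3.04,-2.41,0,0,0,0],
    [3.04,-2.41,0,0,0,0]
  ]
}}

```text
time: 1.35
tool_pos: [0.5567, -0.2628, 0.2308]
tcp_rot: [-3.13, -0.26, 0.001]
wrist_force: [0.5, -1.0, 0.4]
width: 1.002
grip_force: 0.0
```

```bash
python3 - <<'E'
from h import *
go(.634,-.177,.22,9.5)
c=optics.camera_info('wrist'); im=shot('wrist','w1.png')
import pickle; pickle.dump(c,open('w1.pkl','wb'))
cv2.imwrite('pics/w1b.png',cv2.resize(im,(800,600),interpolation=2)[:,:,::-1])
E
```

```text
t 1.35 pos [ 0.5567 -0.2628  0.2308] yaw 9.5 tilt 0.04 turn 0.0 shift [ 9.04 -7.19  1.08] q6 0.92
```

View pics/w1b.png

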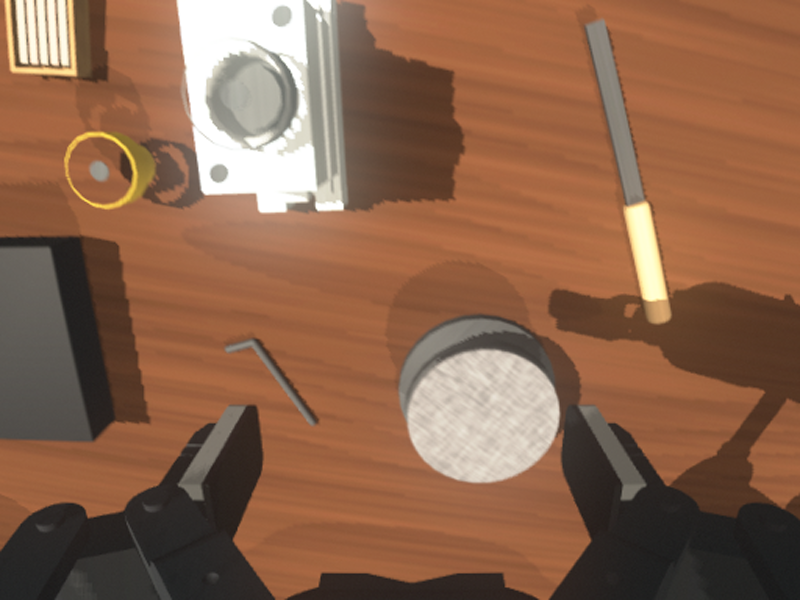

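```bash
python3 - <<'E'
from h import *
import pickle; c=pickle.load(open('w1.pkl','rb'))
W=lambda x,y,z: at('w',(x+.5)*.64-.5,(y+.5)*.64-.5,z,c)
print('screws',W(281,15,.12),W(219,173,.12),(W(281,15,.12)+W(219,173,.12))/2)
print('head', W(243,95,.14),W(183,95,.14),W(303,95,.14))
print('edges',W(180,0,.12),W(203,194,.12),W(303,0,.12),W(315,192,.12))
print('stand',W(483,415,.05),W(406,415,.05),W(560,415,.05))
E
```

```text
screws [ 0.6734 -0.1843  0.12  ] [ 0.6011 -0.1621  0.12  ] [ 0.63725 -0.1732   0.12   ]
head [ 0.6376 -0.1768  0.14  ] [ 0.6339 -0.1515  0.14  ] [ 0.6414 -0.2016  0.14  ]
edges [ 0.6732 -0.1396  0.12  ] [ 0.5901 -0.155   0.12  ] [ 0.6808 -0.1931  0.12  ] [ 0.5995 -0.208   0.12  ]
stand [ 0.4564 -0.3282  0.05  ] [ 0.4477 -0.2755  0.05  ] [ 0.465  -0.3813  0.05  ]
```

```bash
python3 -c "
from h import *
go(.637,-.1755,.122,10.2)"
```

```text
t 1.4 pos [ 0.5613 -0.2572  0.2308] yaw 9.69 tilt 0.34 turn -0.009 shift [ 8.85 -6.66 10.95] q6 0.93
```

Request:
{"op": "play_rows", "data": {
  "commands": [
    [3.1,-2.4,0,0,0,0],
    [3.1,-2.4,0,0,0,0],
    [3.0,-2.4,0,0,0,-0.012],
    [0,0,0,0,0,0],
    [0,0,0,0,0,0]
  ]
}}

```text
time: 1.82
tool_pos: [0.6355, -0.1767, 0.2304]
tcp_rot: [-3.128, -0.284, 0.002]
wrist_force: [-0.3, -0.4, -0.4]
width: 1.004
grip_force: 0.0
```

```bash
python3 -c "
from h import *
go(.637,-.1755,.122,10.2)"
```

```text
t 1.82 pos [ 0.6355 -0.1767  0.2304] yaw 10.39 tilt 0.08 turn 0.003 shift [ 0.18 -0.08 10.84] q6 1.08
```

Request:
{"op": "play_rows", "data": {
  "commands": [
    [0.15,-0.1,3.5,0,0,0],
    [0,0,3.5,0,0,0],
    [0,0,2.6,0,0,0],
    [0,0,1.2,0,0,0],
    [0,0,0,0,0,0]
  ]
}}

```text
time: 2.23
tool_pos: [0.6322, -0.1774, 0.1187]
tcp_rot: [-3.126, -0.276, 0.013]
wrist_force: [-0.3, 0.0, -0.1]
width: 1.004
grip_force: 0.0
```

Request:
{"op": "play_rows", "data": {
  "commands": [
    [0,0,0,0,0,0],
    [0,0,0,0,0,0],
    [0,0,0,0,0,0],
    [0,0,0,0,0,0],
    [0,0,0,0,0,0]
  ],
  "grip": 1,
  "force": 60
}}

```text
time: 2.65
tool_pos: [0.6379, -0.1772, 0.1267]
tcp_rot: [3.128, 0.279, 0.007]
wrist_force: [-1.1, 2.7, 4.8]
width: 0.511
grip_force: 60.5
```

```bash
python3 -c "
from h import *
go(.637,-.1755,.122,10.2)"
```

```text
t 2.65 pos [ 0.6379 -0.1772  0.1267] yaw 10.18 tilt 0.26 turn -0.0 shift [-0.06 -0.19  0.47] q6 1.08
```

Request:
{"op": "play_rows", "data": {
  "commands": [
    [0,0,-0.5,0,0,0],
    [0,0,-1.0,0,0,0],
    [0,0,-1.5,0,0,0],
    [0,0,-2,0,0,0],
    [0,0,0,0,0,0]
  ]
}}

```text
time: 3.07
tool_pos: [0.6389, -0.1781, 0.1786]
tcp_rot: [3.126, 0.279, 0.011]
wrist_force: [0.4, -1.4, -0.8]
width: 0.506
grip_force: 61.5
```

```bash
python3 - <<'E'
from h import *
go(.4624,.3413,.18,None)
c=optics.camera_info('wrist'); im=shot('wrist','w2.png')
import pickle; pickle.dump(c,open('w2.pkl','wb'))
E
```

```text
t 3.07 pos [ 0.6389 -0.1781  0.1786] yaw 10.19 tilt 0.45 turn 0 shift [ -8.18 -54.24  -0.4 ] q6 1.08
```

View pics/w2.png

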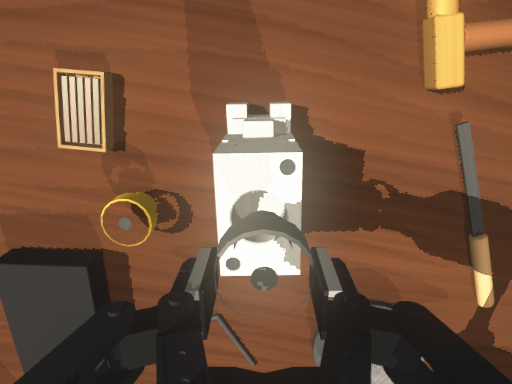

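Request:
{"op": "play_rows", "data": {
  "commands": [
    [0,-2,0,0,0,0],
    [-0.6,-3.8,0,0,0,0],
    [-0.6,-3.8,0,0,0,0],
    [-0.6,-3.8,0,0,0,0],
    [-0.6,-3.8,0,0,0,0]
  ]
}}

```text
time: 3.53
tool_pos: [0.5805, -0.0109, 0.1719]
tcp_rot: [-3.129, -0.277, 0.003]
wrist_force: [0.1, 0.7, -3.0]
width: 0.505
grip_force: 61.7
```

Request:
{"op": "play_rows", "data": {
  "commands": [
    [-0.6,-3.8,0,0,0,0],
    [-0.6,-3.8,0,0,0,0],
    [-0.6,-3.8,0,0,0,0],
    [-0.6,-3.8,0,0,0,0],
    [-0.6,-3.8,0,0,0,0]
  ]
}}

```text
time: 3.95
tool_pos: [0.5174, 0.1708, 0.1722]
tcp_rot: [3.129, 0.279, -0.002]
wrist_force: [0.4, -0.7, -3.3]
width: 0.506
grip_force: 61.7
```

Request:
{"op": "play_rows", "data": {
  "commands": [
    [-0.6,-3.8,0,0,0,0],
    [-0.6,-3.8,0,0,0,0],
    [-0.6,-3.8,0,0,0,0],
    [-0.6,-2.6,0,0,0,0],
    [0,0,0,0,0,0]
  ]
}}

```text
time: 4.37
tool_pos: [0.4679, 0.3073, 0.1722]
tcp_rot: [-3.127, -0.285, 0.003]
wrist_force: [-0.3, -0.7, -3.1]
width: 0.507
grip_force: 62.0
```

```bash
python3 - <<'E'
from h import *
import pickle; c=pickle.load(open('w2.pkl','rb'))
P=[at('w',u,v,.12,c) for u,v in ((287,167),(233,264),(220,275),(300,272),(302,152),(215,152))]
print(P,(P[0]+P[1])/2,np.mean(P[2:],0))
go(.4624,.3413,.18)
c=optics.camera_info('wrist'); im=shot('wrist','w3.png'); pickle.dump(c,open('w3.pkl','wb'))
E
```

```text
[array([ 0.6719, -0.1858,  0.12  ]), array([ 0.5999, -0.1634,  0.12  ]), array([ 0.5899, -0.1559,  0.12  ]), array([ 0.6017, -0.209 ,  0.12  ]), array([ 0.6826, -0.1929,  0.12  ]), array([ 0.6734, -0.1414,  0.12  ])] [ 0.6359 -0.1746  0.12  ] [ 0.6369 -0.1748  0.12  ]
t 4.37 pos [0.4679 0.3073 0.1722] yaw 10.43 tilt 0.16 turn 0 shift [ 0.07 -3.44 -0.77] q6 1.92
```

View pics/w3.png

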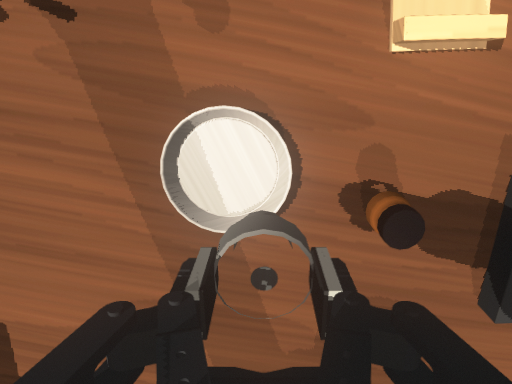

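```bash
python3 - <<'E'
from h import *
import pickle; c=pickle.load(open('w3.pkl','rb'))
P=at('w',227,169,.018,c);print(P,at('w',161,169,.018,c),at('w',292,169,.018,c), 'batten corners', at('w',391,50,.006,c))
go((P[0]+.4624)/2,(P[1]+.3413)/2,.05)
# tcp point projection & bottom of head visible: head front bottom edge
E
```

```text
[0.4661 0.3419 0.018 ] [0.4553 0.4008 0.018 ] [0.4767 0.2844 0.018 ] batten corners [0.5921 0.2211 0.006 ]
t 4.42 pos [0.4688 0.305  0.1721] yaw 10.44 tilt 0.09 turn 0 shift [ 0.23 -3.68 12.21] q6 1.92
```

Request:
{"op": "play_rows", "data": {
  "commands": [
    [0.2,-1.8,0,0,0,0],
    [0,-1.8,2,0,0,0],
    [0,0,3.5,0,0,0],
    [0,0,3.2,0,0,0],
    [0,0,2.5,0,0,0]
  ]
}}

```text
time: 4.83
tool_pos: [0.4652, 0.3371, 0.0583]
tcp_rot: [3.127, 0.279, -0.004]
wrist_force: [-0.3, -0.2, -3.6]
width: 0.504
grip_force: 62.1
```

Request:
{"op": "play_rows", "data": {
  "commands": [
    [0,0,0.8,0,0,0],
    [0,0,0.4,0,0,0],
    [0,0,0.2,0,0,0],
    [0,0,0,0,0,0],
    [0,0,0,0,0,0]
  ]
}}

```text
time: 5.25
tool_pos: [0.4679, 0.3396, 0.0493]
tcp_rot: [-3.128, -0.278, -0.005]
wrist_force: [1.6, -0.0, -3.3]
width: 0.501
grip_force: 62.1
```

```bash
python3 - <<'E'
from h import *
go(.464,.3416,.036)
print(sensors.read_state()['wrist_force'])
E
```

```text
t 5.25 pos [0.4679 0.3396 0.0493] yaw 10.16 tilt 0.21 turn 0 shift [-0.35 -0.26  1.33] q6 1.98
[ 1.56124274 -0.00769458 -3.34177391]
```

Request:
{"op": "play_rows", "data": {
  "commands": [
    [-0.2,-0.2,0.3,0,0,0],
    [0,0,0.3,0,0,0],
    [0,0,0.2,0,0,0],
    [0,0,0,0,0,0],
    [0,0,0,0,0,0]
  ]
}}

```text
time: 5.67
tool_pos: [0.4637, 0.3405, 0.0392]
tcp_rot: [3.129, 0.279, -0.0]
wrist_force: [-0.3, 0.6, -4.1]
width: 0.503
grip_force: 62.1
```

Request:
{"op": "play_rows", "data": {
  "commands": [
    [0,0,0.15,0,0,0],
    [0,0,0,0,0,0],
    [0,0,0,0,0,0],
    [0,0,0,0,0,0]
  ]
}}

```text
time: 6.0
tool_pos: [0.4639, 0.3405, 0.0378]
tcp_rot: [3.129, 0.279, -0.0]
wrist_force: [0.4, -0.4, -2.5]
width: 0.503
grip_force: 62.1
```

Request:
{"op": "play_rows", "data": {
  "commands": [
    [0,0,0.15,0,0,0],
    [0,0,0,0,0,0],
    [0,0,0,0,0,0]
  ]
}}

```text
time: 6.25
tool_pos: [0.4643, 0.3407, 0.0367]
tcp_rot: [-3.129, -0.279, -0.001]
wrist_force: [0.0, -0.1, -0.3]
width: 0.508
grip_force: 62.4
```

Request:
{"op": "play_rows", "data": {
  "commands": [
    [0,0,0.15,0,0,0],
    [0,0,0,0,0,0],
    [0,0,0,0,0,0]
  ]
}}

```text
time: 6.5
tool_pos: [0.4647, 0.3409, 0.0366]
tcp_rot: [-3.129, -0.279, -0.002]
wrist_force: [-2.3, -2.0, 8.2]
width: 0.505
grip_force: 63.3
```

Request:
{"op": "play_rows", "data": {
  "commands": [
    [0,0,0.15,0,0,0],
    [0,0,0,0,0,0],
    [0,0,0,0,0,0]
  ]
}}

```text
time: 6.75
tool_pos: [0.4651, 0.341, 0.0366]
tcp_rot: [-3.129, -0.279, -0.003]
wrist_force: [-5.0, -4.3, 16.5]
width: 0.504
grip_force: 64.1
```

Request:
{"op": "play_rows", "data": {
  "commands": [
    [0,0,-0.3,0,0,0],
    [0,0,0,0,0,0],
    [0,0,0,0,0,0]
  ]
}}

```text
time: 7.0
tool_pos: [0.4644, 0.3408, 0.0367]
tcp_rot: [-3.129, -0.279, -0.002]
wrist_force: [-0.1, 0.3, 1.2]
width: 0.503
grip_force: 62.7
```

Request:
{"op": "play_rows", "data": {
  "commands": [
    [0,0,0,0,0,0],
    [0,0,0,0,0,0],
    [0,0,0,0,0,0],
    [0,0,0,0,0,0],
    [0,0,0,0,0,0]
  ],
  "grip": 0
}}

```text
time: 7.42
tool_pos: [0.4638, 0.3405, 0.0361]
tcp_rot: [3.129, 0.279, -0.0]
wrist_force: [0.3, -0.1, 0.1]
width: 0.998
grip_force: 0.0
```

Request:
{"op": "play_rows", "data": {
  "commands": [
    [0,0,-1,0,0,0],
    [0,0,-2,0,0,0],
    [0,0,-3.5,0,0,0],
    [0,0,-3.5,0,0,0],
    [0,0,-3.5,0,0,0]
  ]
}}

```text
time: 7.83
tool_pos: [0.4635, 0.3402, 0.173]
tcp_rot: [3.129, 0.279, -0.001]
wrist_force: [0.3, 0.3, 0.4]
width: 1.004
grip_force: 0.0
```

```bash
python3 - <<'E'
from h import *
go(.6365,-.1747,.17,10.6)
im=optics.read_camera('top'); cv2.imwrite('pics/t3.png',cv2.resize(im[180:240,120:220],None,fx=5,fy=5,interpolation=2)[:,:,::-1])
E
```

```text
t 7.83 pos [0.4635 0.3402 0.173 ] yaw 10.19 tilt 0.04 turn -0.007 shift [ 7.53 53.8   0.31] q6 1.98
```

View pics/t3.png

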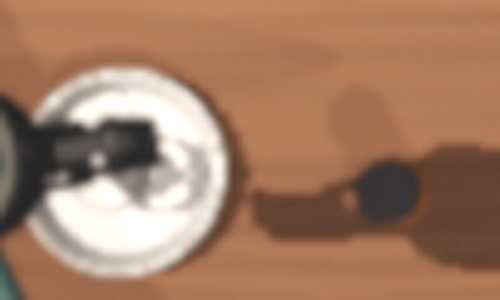

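The plunger stands in the dish (partly hidden by a finger), and the jar at (388,190) is untouched. Next is the pot plate.

Request:
{"op": "play_rows", "data": {
  "commands": [
    [0.55,3,0,0,0,-0.007],
    [0.55,3.9,0,0,0,0],
    [0.55,3.9,0,0,0,0],
    [0.55,3.9,0,0,0,0],
    [0.55,3.9,0,0,0,0]
  ]
}}

```text
time: 8.3
tool_pos: [0.5253, 0.1612, 0.1722]
tcp_rot: [-3.128, -0.291, -0.002]
wrist_force: [0.7, 0.4, -0.5]
width: 1.003
grip_force: 0.0
```

Request:
{"op": "play_rows", "data": {
  "commands": [
    [0.55,3.9,0,0,0,0],
    [0.55,3.9,0,0,0,0],
    [0.55,3.9,0,0,0,0],
    [0.55,3.9,0,0,0,0],
    [0.55,3.9,0,0,0,0]
  ]
}}

```text
time: 8.72
tool_pos: [0.5882, -0.0259, 0.1721]
tcp_rot: [3.128, 0.29, 0.002]
wrist_force: [0.5, 1.2, 0.1]
width: 1.001
grip_force: 0.0
```

Request:
{"op": "play_rows", "data": {
  "commands": [
    [0.55,3.9,0,0,0,0],
    [0.55,3.9,0,0,0,0],
    [0.55,3.9,0,0,0,0],
    [0.4,2.1,0,0,0,0],
    [0,0,0,0,0,0]
  ]
}}

```text
time: 9.13
tool_pos: [0.6347, -0.1608, 0.172]
tcp_rot: [3.126, 0.283, 0.003]
wrist_force: [0.8, 1.6, -0.8]
width: 1.003
grip_force: 0.0
```

Request:
{"op": "play_rows", "data": {
  "commands": [
    [0,0,0,0,0,0],
    [0,0,0,0,0,0]
  ]
}}

```text
time: 9.3
tool_pos: [0.6329, -0.1554, 0.1713]
tcp_rot: [-3.128, -0.289, 0.001]
wrist_force: [0.4, 0.3, -0.6]
width: 0.998
grip_force: 0.0
```

```bash
python3 - <<'E'
from h import *
go(.6365,-.1747,.083,10.6)
import pickle;c=optics.camera_info('wrist'); im=shot('wrist','w4.png'); pickle.dump(c,open('w4.pkl','wb'))
E
```

```text
t 9.3 pos [ 0.6329 -0.1554  0.1713] yaw 10.57 tilt 0.04 turn -0.001 shift [-0.    1.97  8.83] q6 1.11
```

View pics/w4.png

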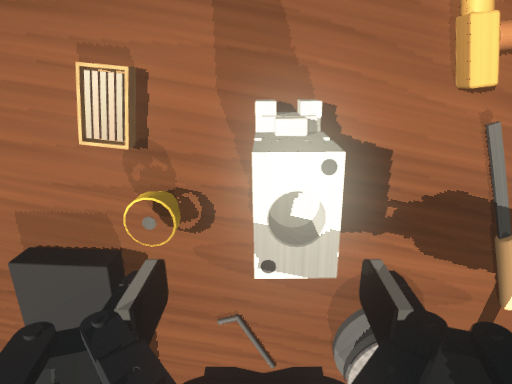

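```bash
python3 - <<'E'
from h import *
import pickle; c=pickle.load(open('w4.pkl','rb'))
P=[at('w',u,v,.12,c) for u,v in ((329,167),(268,266),(253,152),(344,152),(337,276),(254,277))]
print(P,(P[0]+P[1])/2,np.mean(P[2:],0))
d=lambda a,b:np.degrees(np.arctan2(*(a-b)[1::-1]))
print(d(P[2],P[5]),d(P[3],P[4]))
m=((P[0]+P[1])/2+np.mean(P[2:],0))/2
go(m[0],m[1],.083,10.8)
E
```

```text
[array([ 0.6719, -0.1861,  0.12  ]), array([ 0.6003, -0.1632,  0.12  ]), array([ 0.6724, -0.1406,  0.12  ]), array([ 0.6822, -0.1925,  0.12  ]), array([ 0.6011, -0.2094,  0.12  ]), array([ 0.5905, -0.1557,  0.12  ])] [ 0.6361  -0.17465  0.12   ] [ 0.63655 -0.17455  0.12   ]
10.446378017306069 11.771110133432165
t 9.35 pos [ 0.6329 -0.1548  0.1713] yaw 10.62 tilt 0.04 turn -0.003 shift [-0.03  2.01  8.83] q6 1.11
```

Request:
{"op": "play_rows", "data": {
  "commands": [
    [0,2,0,0,0,-0.005],
    [0,0,3,0,0,0],
    [0,0,3,0,0,0],
    [0,0,1.9,0,0,0],
    [0,0,0.8,0,0,0]
  ]
}}

```text
time: 9.77
tool_pos: [0.634, -0.173, 0.0805]
tcp_rot: [-3.124, -0.3, 0.009]
wrist_force: [-0.1, 0.6, -0.1]
width: 0.997
grip_force: 0.0
```

Request:
{"op": "play_rows", "data": {
  "commands": [
    [0,0,0,0,0,0],
    [0,0,0,0,0,0],
    [0,0,0,0,0,0]
  ]
}}

```text
time: 10.02
tool_pos: [0.6384, -0.1753, 0.0864]
tcp_rot: [3.126, 0.299, 0.005]
wrist_force: [-0.0, -0.8, 1.1]
width: 1.003
grip_force: 0.0
```

Request:
{"op": "play_rows", "data": {
  "commands": [
    [0,0,0,0,0,0],
    [0,0,0,0,0,0],
    [0,0,0,0,0,0],
    [0,0,0,0,0,0],
    [0,0,0,0,0,0]
  ],
  "grip": 1,
  "force": 70
}}

```text
time: 10.43
tool_pos: [0.6382, -0.1757, 0.0862]
tcp_rot: [3.127, 0.297, 0.004]
wrist_force: [-0.1, 2.0, 5.6]
width: 0.622
grip_force: 74.9
```

Request:
{"op": "play_rows", "data": {
  "commands": [
    [0,0,-0.5,0,0,0],
    [0,0,-1.0,0,0,0],
    [0,0,-1.5,0,0,0],
    [0,0,-2.5,0,0,0],
    [0,0,-2,0,0,0]
  ]
}}

```text
time: 10.85
tool_pos: [0.6358, -0.1753, 0.1594]
tcp_rot: [-3.127, -0.297, 0.004]
wrist_force: [0.8, -0.6, -3.3]
width: 0.619
grip_force: 74.3
```

```bash
python3 -c "
from h import *
go(.645,.1896,.16,13)"
```

```text
t 10.85 pos [ 0.6358 -0.1753  0.1594] yaw 10.86 tilt 0.16 turn -0.037 shift [  9.1  -35.35  -0.04] q6 1.07
```

Request:
{"op": "play_rows", "data": {
  "commands": [
    [0,0,0,0,0,-0.037],
    [0.2,-2.5,0,0,0,0],
    [0.2,-3.6,0,0,0,0],
    [0.2,-3.6,0,0,0,0],
    [0.2,-3.6,0,0,0,0]
  ]
}}

```text
time: 11.27
tool_pos: [0.6136, -0.0433, 0.1588]
tcp_rot: [-3.121, -0.353, 0.003]
wrist_force: [0.8, -0.3, -3.6]
width: 0.618
grip_force: 74.8
```

Request:
{"op": "play_rows", "data": {
  "commands": [
    [0.3,-3.6,0,0,0,0],
    [0.3,-3.6,0,0,0,0],
    [0.3,-3.6,0,0,0,0],
    [0.3,-3.6,0,0,0,0],
    [0.3,-3.6,0,0,0,0]
  ]
}}

```text
time: 11.68
tool_pos: [0.5877, 0.136, 0.159]
tcp_rot: [3.121, 0.355, -0.002]
wrist_force: [0.4, -0.6, -4.0]
width: 0.621
grip_force: 74.8
```

Request:
{"op": "play_rows", "data": {
  "commands": [
    [0,-3.2,0,0,0,0],
    [0,0,0,0,0,0],
    [0,0,0,0,0,0],
    [0,0,0,0,0,0]
  ]
}}

```text
time: 12.02
tool_pos: [0.5813, 0.1655, 0.159]
tcp_rot: [3.12, 0.357, -0.002]
wrist_force: [0.5, 0.2, -3.6]
width: 0.62
grip_force: 75.2
```

```bash
python3 - <<'E'
from h import *
go(.645,.1896,.16,13)
import pickle;c=optics.camera_info('wrist'); im=shot('wrist','w5.png'); pickle.dump(c,open('w5.pkl','wb'))
cv2.imwrite('pics/w5b.png',cv2.resize(im[:300,100:500],(800,600),interpolation=2)[:,:,::-1])
E
```

```text
t 12.02 pos [0.5813 0.1655 0.159 ] yaw 13.05 tilt 0.08 turn 0.001 shift [ 6.75 -0.92 -0.11] q6 1.58
```

View pics/w5b.png

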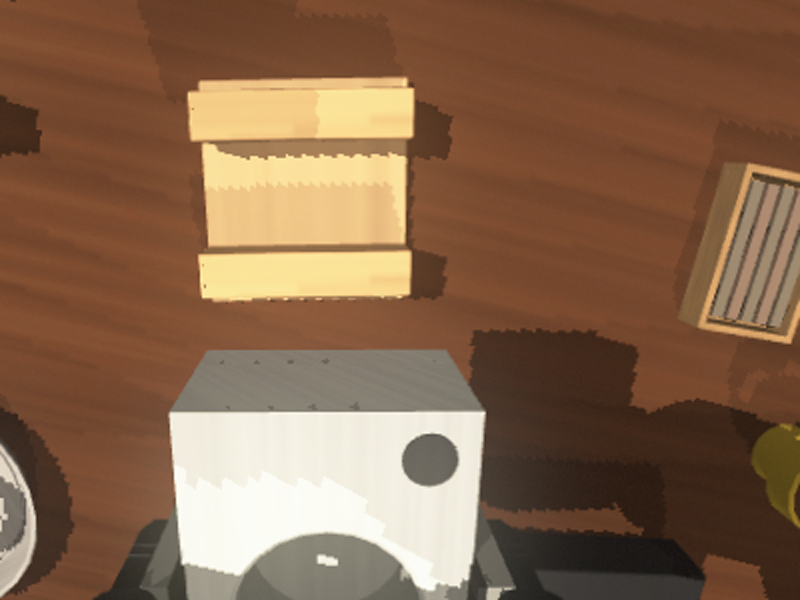

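```bash
python3 - <<'E'
from h import *
import pickle; c=pickle.load(open('w5.pkl','rb'))
C=lambda x,y,z: at('w',100+(x+.5)/2-.5,(y+.5)/2-.5,z,c)
P=[C(190,92,.032),C(413,88,.032),C(411,296,.032),C(202,298,.032)]; m=np.mean(P,0); print(P,m)
d=lambda a,b:np.degrees(np.arctan2(*(a-b)[1::-1]))
print(d(P[0],P[3]),d(P[1],P[2]),d(P[0],P[1])-90,d(P[3],P[2])-90)
e=[C(170,412,.193),C(484,412,.193)]; mid=sum(e)/2; yaw=d(e[0],e[1])-90; pc=mid-.042*np.array([np.cos(np.radians(yaw)),np.sin(np.radians(yaw)),0]); print('pot',e,yaw,pc)
go(m[0],m[1],.1,12.8)
E
```

```text
[array([0.6728, 0.2399, 0.032 ]), array([0.6925, 0.16  , 0.032 ]), array([0.6172, 0.1406, 0.032 ]), array([0.5975, 0.2221, 0.032 ])] [0.645   0.19065 0.032  ]
13.299880577229949 14.447279126604755 13.850492991476912 13.5887587723237
pot [array([0.6145, 0.2021, 0.193 ]), array([0.6267, 0.1496, 0.193 ])] 13.082261498223971 [0.57969006 0.16634331 0.193     ]
t 12.07 pos [0.5815 0.1649 0.159 ] yaw 12.98 tilt 0.07 turn 0.003 shift [ 6.76 -1.11  5.89] q6 1.58
```

Request:
{"op": "play_rows", "data": {
  "commands": [
    [3.4,-0.5,0,0,0,-0.012],
    [3.5,-0.5,1,0,0,0],
    [0,0,3,0,0,0],
    [0,0,3.5,0,0,0],
    [0,0,2.5,0,0,0]
  ]
}}

```text
time: 12.48
tool_pos: [0.6468, 0.1894, 0.0568]
tcp_rot: [3.119, 0.371, -0.003]
wrist_force: [-0.5, -0.4, -4.7]
width: 0.623
grip_force: 75.2
```

Request:
{"op": "play_rows", "data": {
  "commands": [
    [0,0,0.7,0,0,0],
    [0,0,0.3,0,0,0],
    [0,0,0,0,0,0],
    [0,0,0,0,0,0],
    [0,0,0,0,0,0]
  ]
}}

```text
time: 12.9
tool_pos: [0.6488, 0.1917, 0.0522]
tcp_rot: [-3.119, -0.373, -0.007]
wrist_force: [-0.3, 0.2, -3.0]
width: 0.621
grip_force: 75.1
```

```bash
python3 -c "
from h import *
go(.6465,.1896,.0382,13.8)"
```

```text
t 12.9 pos [0.6488 0.1917 0.0522] yaw 13.66 tilt 0.28 turn -0.002 shift [-0.28  0.15  1.4 ] q6 1.58
```

Request:
{"op": "play_rows", "data": {
  "commands": [
    [0,0,0.4,0,0,0],
    [0,0,0.3,0,0,0],
    [0,0,0,0,0,0],
    [0,0,0,0,0,0],
    [0,0,0,0,0,0]
  ]
}}

```text
time: 13.32
tool_pos: [0.6465, 0.1916, 0.0423]
tcp_rot: [3.119, 0.375, -0.0]
wrist_force: [-0.3, -0.3, -3.5]
width: 0.622
grip_force: 75.1
```

Request:
{"op": "play_rows", "data": {
  "commands": [
    [0,0,0.15,0,0,0],
    [0,0,0.15,0,0,0],
    [0,0,0,0,0,0],
    [0,0,0,0,0,0],
    [0,0,0,0,0,0]
  ]
}}

```text
time: 13.73
tool_pos: [0.6466, 0.1915, 0.0392]
tcp_rot: [-3.119, -0.374, 0.0]
wrist_force: [0.3, -0.4, -3.8]
width: 0.619
grip_force: 75.1
```

Request:
{"op": "play_rows", "data": {
  "commands": [
    [0,0,0.15,0,0,0],
    [0,0,0,0,0,0],
    [0,0,0,0,0,0],
    [0,0,0,0,0,0]
  ]
}}

```text
time: 14.07
tool_pos: [0.647, 0.1916, 0.0382]
tcp_rot: [-3.119, -0.374, -0.001]
wrist_force: [-0.5, 0.0, -0.9]
width: 0.617
grip_force: 75.3
```

Contact is made at the height I predicted. I'll release, rise and go back to the stack.

Request:
{"op": "play_rows", "data": {
  "commands": [
    [0,0,0.03,0,0,0],
    [0,0,0,0,0,0],
    [0,0,0,0,0,0],
    [0,0,0,0,0,0],
    [0,0,0,0,0,0]
  ],
  "grip": 0
}}

```text
time: 14.48
tool_pos: [0.6468, 0.1916, 0.0377]
tcp_rot: [-3.119, -0.374, -0.001]
wrist_force: [-0.4, -0.5, 0.1]
width: 0.998
grip_force: 0.0
```

Request:
{"op": "play_rows", "data": {
  "commands": [
    [0,0,-1,0,0,0],
    [0,0,-2,0,0,0],
    [0,0,-3.5,0,0,0],
    [0,0,-3.5,0,0,0],
    [0,0,-3,0,0,0]
  ]
}}

```text
time: 14.9
tool_pos: [0.647, 0.1916, 0.1704]
tcp_rot: [-3.119, -0.374, -0.002]
wrist_force: [0.7, -0.8, 0.3]
width: 0.997
grip_force: 0.0
```

```bash
python3 -c "
from h import *
go(.6365,-.14,.14,10.6)"
```

```text
t 14.9 pos [0.647  0.1916 0.1704] yaw 13.68 tilt 0.09 turn 0.054 shift [-7.14 32.4   3.03] q6 1.58
```

Request:
{"op": "play_rows", "data": {
  "commands": [
    [0,0,0,0,0,0.054],
    [-0.9,3.0,0,0,0,0],
    [-0.9,3.8,0,0,0,0],
    [-0.9,3.8,0,0,0,0],
    [-0.9,3.8,0,0,0,0]
  ]
}}

```text
time: 15.32
tool_pos: [0.6376, 0.0423, 0.1687]
tcp_rot: [3.128, 0.292, 0.002]
wrist_force: [-0.1, -0.1, 0.1]
width: 1.003
grip_force: 0.0
```

Request:
{"op": "play_rows", "data": {
  "commands": [
    [-0.9,3.8,0,0,0,0],
    [-0.9,3.8,0,0,0,0],
    [-0.9,3.8,0,0,0,0],
    [-0.8,3.8,0,0,0,0],
    [0,2.8,0,0,0,0]
  ]
}}

```text
time: 15.73
tool_pos: [0.6354, -0.1434, 0.1686]
tcp_rot: [3.127, 0.287, 0.0]
wrist_force: [-0.1, 0.3, -0.7]
width: 0.996
grip_force: 0.0
```

Request:
{"op": "play_rows", "data": {
  "commands": [
    [0,0,0,0,0,0],
    [0,0,0,0,0,0],
    [0,0,0,0,0,0],
    [0,0,0,0,0,0]
  ]
}}

```text
time: 16.07
tool_pos: [0.6363, -0.1388, 0.1678]
tcp_rot: [-3.128, -0.291, -0.0]
wrist_force: [-0.4, 0.1, -0.4]
width: 1.001
grip_force: 0.0
```

```bash
python3 - <<'E'
from h import *
go(.6365,-.1747,.045,10.8)
import pickle;c=optics.camera_info('wrist'); im=shot('wrist','w6.png'); pickle.dump(c,open('w6.pkl','wb'))
cv2.imwrite('pics/w6b.png',cv2.resize(im[:300,100:500],(800,600),interpolation=2)[:,:,::-1])
E
```

```text
t 16.07 pos [ 0.6363 -0.1388  0.1678] yaw 10.65 tilt 0.03 turn -0.003 shift [-0.66  3.53 12.27] q6 1.13
```

View pics/w6b.png

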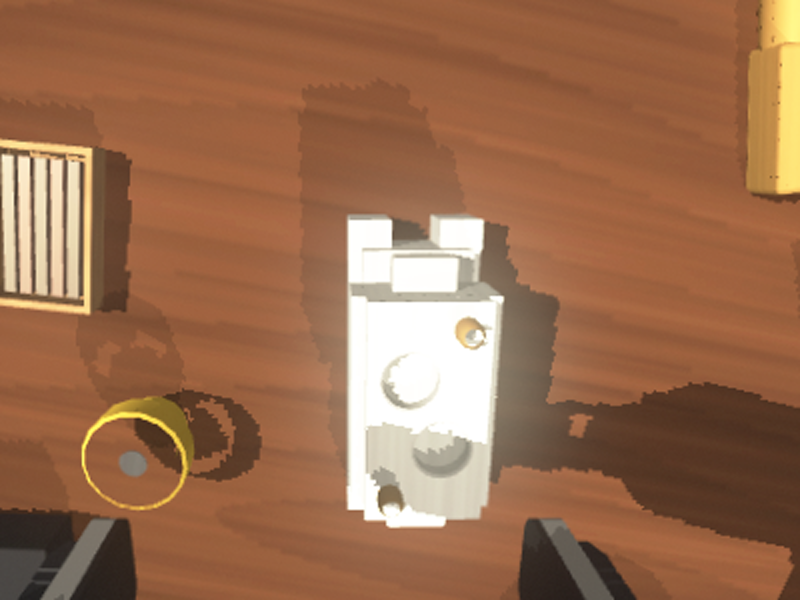

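```bash
python3 - <<'E'
from h import *
import pickle; c=pickle.load(open('w6.pkl','rb'))
C=lambda x,y,z: at('w',100+(x+.5)/2-.5,(y+.5)/2-.5,z,c)
print('impr',(C(410,380,.08)+C(442,447,.08))/2,'dow',(C(472,334,.088)+C(390,498,.088))/2)
d=lambda a,b:np.degrees(np.arctan2(*(a-b)[1::-1]))
P=[C(348,290,.07),C(503,290,.07),C(488,508,.07),C(348,509,.07)]; print(P,np.mean(P,0),d(P[0],P[3]),d(P[1],P[2]))
go(.6365,-.1747,.043,10.8)
E
```

```text
impr [ 0.63665 -0.174    0.08   ] dow [ 0.63765 -0.1738   0.088  ]
[array([ 0.674, -0.138,  0.07 ]), array([ 0.6844, -0.1924,  0.07  ]), array([ 0.5987, -0.2097,  0.07  ]), array([ 0.5882, -0.1549,  0.07  ])] [ 0.636325 -0.17375   0.07    ] 11.142889858339306 11.412751169416369
t 16.12 pos [ 0.6363 -0.1386  0.1676] yaw 10.68 tilt 0.02 turn -0.002 shift [-0.66  3.55 12.46] q6 1.13
```

Request:
{"op": "play_rows", "data": {
  "commands": [
    [-0.65,3.5,0,0,0,-0.008],
    [0,0,3,0,0,0],
    [0,0,3.8,0,0,0],
    [0,0,3.3,0,0,0],
    [0,0,1.4,0,0,0]
  ]
}}

```text
time: 16.53
tool_pos: [0.6329, -0.1732, 0.0473]
tcp_rot: [-3.124, -0.304, 0.011]
wrist_force: [-1.5, 1.3, -1.6]
width: 1.001
grip_force: 0.0
```

Request:
{"op": "play_rows", "data": {
  "commands": [
    [0,0,0.8,0,0,0],
    [0,0,0,0,0,0],
    [0,0,0,0,0,0],
    [0,0,0,0,0,0],
    [0,0,0,0,0,0]
  ]
}}

```text
time: 16.95
tool_pos: [0.6385, -0.1761, 0.0472]
tcp_rot: [3.125, 0.303, 0.007]
wrist_force: [-0.7, -0.4, 0.3]
width: 1.003
grip_force: 0.0
```

Request:
{"op": "play_rows", "data": {
  "commands": [
    [0,0,0,0,0,0],
    [0,0,0,0,0,0],
    [0,0,0,0,0,0],
    [0,0,0,0,0,0],
    [0,0,0,0,0,0]
  ],
  "grip": 1,
  "force": 70
}}

```text
time: 17.37
tool_pos: [0.6373, -0.1758, 0.0459]
tcp_rot: [3.127, 0.302, 0.003]
wrist_force: [0.2, 1.2, 5.9]
width: 0.615
grip_force: 77.5
```

Request:
{"op": "play_rows", "data": {
  "commands": [
    [0,0,-0.5,0,0,0],
    [0,0,-1.0,0,0,0],
    [0,0,-2,0,0,0],
    [0,0,-3,0,0,0],
    [0,0,-2.5,0,0,0]
  ]
}}

```text
time: 17.78
tool_pos: [0.6349, -0.1753, 0.1342]
tcp_rot: [-3.126, -0.302, 0.005]
wrist_force: [1.1, 0.0, -3.3]
width: 0.614
grip_force: 76.4
```

```bash
python3 -c "
from h import *
go(.4546,-.3293,.056)"
```

```text
t 17.78 pos [ 0.6349 -0.1753  0.1342] yaw 11.04 tilt 0.21 turn 0 shift [-20.62  11.68   7.87] q6 1.07
```

Request:
{"op": "play_rows", "data": {
  "commands": [
    [-2,1.1,0,0,0,0],
    [-3.1,1.8,0,0,0,0],
    [-3.1,1.8,0,0,0,0],
    [-3.1,1.8,0,0,0,0],
    [-3.1,1.8,0,0,0,0]
  ]
}}

```text
time: 18.2
tool_pos: [0.5088, -0.2848, 0.1339]
tcp_rot: [-3.126, -0.304, 0.003]
wrist_force: [0.9, -1.3, -4.9]
width: 0.613
grip_force: 76.3
```

Request:
{"op": "play_rows", "data": {
  "commands": [
    [-3.1,1.7,0,0,0,0],
    [-3.1,1.7,0,0,0,0],
    [0,0,1,0,0,0],
    [0,0,0,0,0,0],
    [0,0,0,0,0,0]
  ]
}}

```text
time: 18.62
tool_pos: [0.4555, -0.3292, 0.1235]
tcp_rot: [-3.125, -0.3, 0.003]
wrist_force: [0.2, -0.6, -3.9]
width: 0.613
grip_force: 76.3
```

```bash
python3 - <<'E'
from h import *
go(.4546,-.3293,.056)
import pickle;c=optics.camera_info('wrist'); im=shot('wrist','w7.png'); pickle.dump(c,open('w7.pkl','wb'))
E
```

```text
t 18.62 pos [ 0.4555 -0.3292  0.1235] yaw 10.98 tilt 0.17 turn 0 shift [-0.08  0.01  6.75] q6 0.71
```

View pics/w7.png

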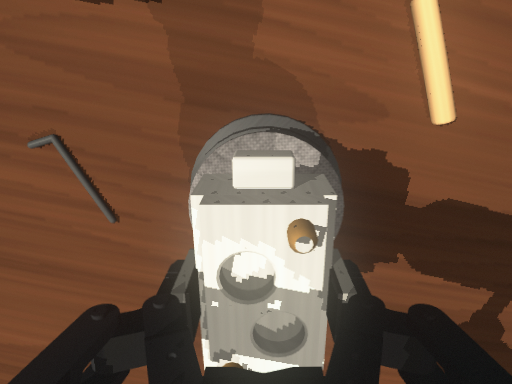

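```bash
python3 - <<'E'
from h import *
import pickle; c=pickle.load(open('w7.pkl','rb'))
y=np.radians(11)
f=at('w',266,128,.05,c); print(f, f-.055*np.array([np.cos(y),np.sin(y),0]))
print(at('w',192,195,.05,c),at('w',342,195,.05,c))
E
```

```text
[ 0.5069 -0.3195  0.05  ] [ 0.4529105  -0.32999449  0.05      ]
[ 0.4535 -0.2792  0.05  ] [ 0.4728 -0.3783  0.05  ]
```

Request:
{"op": "play_rows", "data": {
  "commands": [
    [0,0,2,0,0,0],
    [0,0,2.2,0,0,0],
    [0,0,1.3,0,0,0],
    [0,0,0.5,0,0,0],
    [0,0,0,0,0,0]
  ]
}}

```text
time: 19.08
tool_pos: [0.456, -0.3283, 0.0627]
tcp_rot: [-3.124, -0.304, 0.004]
wrist_force: [-0.4, -0.4, -5.1]
width: 0.616
grip_force: 76.1
```

Request:
{"op": "play_rows", "data": {
  "commands": [
    [0,0,0.1,0,0,0],
    [0,0,0.1,0,0,0],
    [0,0,0,0,0,0],
    [0,0,0,0,0,0],
    [0,0,0,0,0,0]
  ]
}}

```text
time: 19.5
tool_pos: [0.4571, -0.3303, 0.0633]
tcp_rot: [3.126, 0.302, 0.002]
wrist_force: [-0.6, -0.8, -5.1]
width: 0.616
grip_force: 76.2
```

Request:
{"op": "play_rows", "data": {
  "commands": [
    [-0.2,0,0.3,0,0,0],
    [0,0,0.2,0,0,0],
    [0,0,0,0,0,0],
    [0,0,0,0,0,0],
    [0,0,0,0,0,0]
  ]
}}

```text
time: 19.92
tool_pos: [0.4546, -0.3303, 0.0573]
tcp_rot: [-3.127, -0.302, 0.0]
wrist_force: [-0.9, -0.2, -4.6]
width: 0.614
grip_force: 76.2
```

Request:
{"op": "play_rows", "data": {
  "commands": [
    [0,0,0.1,0,0,0],
    [0,0,0,0,0,0],
    [0,0,0,0,0,0],
    [0,0,0,0,0,0]
  ]
}}

```text
time: 20.25
tool_pos: [0.4547, -0.3303, 0.0565]
tcp_rot: [3.127, 0.303, 0.0]
wrist_force: [-0.5, -0.0, -4.8]
width: 0.617
grip_force: 76.2
```

Request:
{"op": "play_rows", "data": {
  "commands": [
    [0,0,0.1,0,0,0],
    [0,0,0,0,0,0],
    [0,0,0,0,0,0],
    [0,0,0,0,0,0]
  ]
}}

```text
time: 20.58
tool_pos: [0.4549, -0.3305, 0.0559]
tcp_rot: [3.127, 0.302, 0.001]
wrist_force: [-1.1, 0.7, -1.3]
width: 0.615
grip_force: 76.7
```

Request:
{"op": "play_rows", "data": {
  "commands": [
    [0,0,0.03,0,0,0],
    [0,0,0,0,0,0],
    [0,0,0,0,0,0],
    [0,0,0,0,0,0],
    [0,0,0,0,0,0]
  ],
  "grip": 0
}}

```text
time: 21.0
tool_pos: [0.4549, -0.3305, 0.0555]
tcp_rot: [3.127, 0.302, 0.001]
wrist_force: [-0.7, 0.1, 0.2]
width: 1.003
grip_force: 0.0
```

Request:
{"op": "play_rows", "data": {
  "commands": [
    [0,0,-1,0,0,0],
    [0,0,-2,0,0,0],
    [0,0,-3,0,0,0],
    [0,0,-2.5,0,0,0],
    [0,0,-1.5,0,0,0]
  ]
}}

```text
time: 21.42
tool_pos: [0.4561, -0.3314, 0.1593]
tcp_rot: [3.124, 0.302, 0.006]
wrist_force: [1.1, -1.2, -0.1]
width: 1.004
grip_force: 0.0
```

```bash
python3 -c "
from h import *
go(.637,-.174,.155,11)"
```

```text
t 21.42 pos [ 0.4561 -0.3314  0.1593] yaw 11.04 tilt 0.28 turn 0.001 shift [ 20.76 -12.     0.46] q6 0.71
```

Request:
{"op": "play_rows", "data": {
  "commands": [
    [2,-1.2,0,0,0,0],
    [3.2,-1.8,0,0,0,0],
    [3.2,-1.8,0,0,0,0],
    [3.2,-1.8,0,0,0,0],
    [3.2,-1.8,0,0,0,0]
  ]
}}

```text
time: 21.83
tool_pos: [0.5851, -0.2186, 0.1564]
tcp_rot: [3.126, 0.301, 0.002]
wrist_force: [-0.1, -0.1, 0.3]
width: 1.001
grip_force: 0.0
```

Request:
{"op": "play_rows", "data": {
  "commands": [
    [3.2,-1.8,0,0,0,0],
    [2.8,-1.8,0,0,0,0],
    [0,0,0,0,0,0],
    [0,0,0,0,0,0],
    [0,0,0,0,0,0]
  ]
}}

```text
time: 22.25
tool_pos: [0.6356, -0.1727, 0.1554]
tcp_rot: [3.127, 0.304, -0.001]
wrist_force: [-0.4, -0.3, 0.7]
width: 1.001
grip_force: 0.0
```

```bash
python3 - <<'E'
from h import *
go(.637,-.174,.0055,11)
import pickle;c=optics.camera_info('wrist'); im=shot('wrist','w8.png'); pickle.dump(c,open('w8.pkl','wb'))
cv2.imwrite('pics/w8b.png',cv2.resize(im[:300,100:500],(800,600),interpolation=2)[:,:,::-1])
# granite from first top picture
t=cv2.imread('pics/t0.png').astype(int); m=((t.max(2)-t.min(2)<25)&(t.max(2)>60)&(t.max(2)<160)).astype(np.uint8)
m[:,:225]=0;m[:,290:]=0;m[:185]=0;m[255:]=0
n,l,s,ce=cv2.connectedComponentsWithStats(m); k=1+np.argmax(s[1:,4]); cn=cv2.findContours((l==k).astype(np.uint8),0,2)[0][0]
r=cv2.minAreaRect(cn); b=cv2.boxPoints(r); tc=optics.camera_info('top')
B=[at('top',u,v,.04,tc) for u,v in b]; print(s[k],B,np.mean(B,0),[np.linalg.norm(B[i]-B[i-1]).round(3) for i in range(4)],[np.degrees(np.arctan2(*(B[i]-B[i-1])[1::-1])).round(1) for i in range(4)])
E
```

```text
t 22.25 pos [ 0.6356 -0.1727  0.1554] yaw 11.1 tilt 0.03 turn 0.002 shift [ 0.12  0.15 14.99] q6 1.07
[ 237  193   42   55 1735] [array([0.507 , 0.0706, 0.04  ]), array([ 0.5231, -0.0271,  0.04  ]), array([ 0.3771, -0.0509,  0.04  ]), array([0.3613, 0.0462, 0.04  ])] [0.442125 0.0097   0.04    ] [np.float64(0.148), np.float64(0.099), np.float64(0.148), np.float64(0.098)] [np.float64(9.5), np.float64(-80.6), np.float64(-170.7), np.float64(99.2)]
```

View pics/w8b.png

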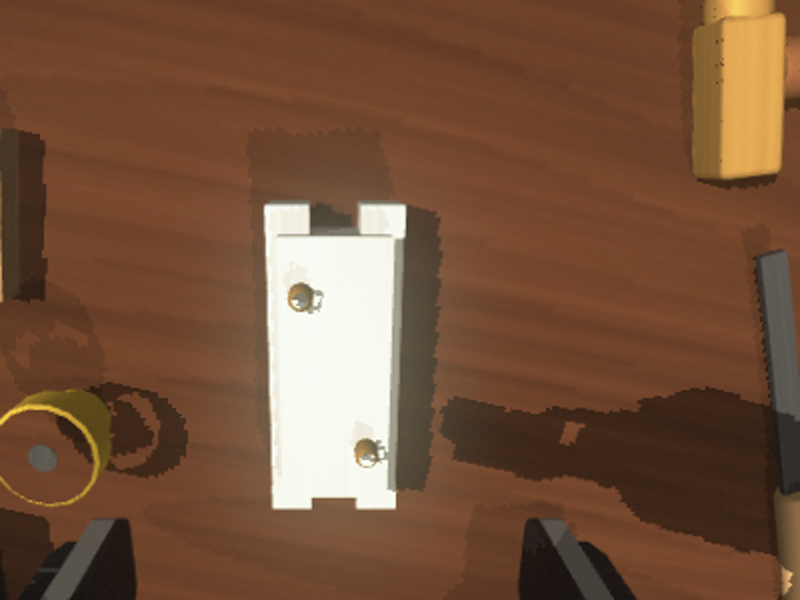

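```bash
python3 - <<'E'
from h import *
import pickle; c=pickle.load(open('w8.pkl','rb'))
C=lambda x,y,z: at('w',100+(x+.5)/2-.5,(y+.5)/2-.5,z,c)
m=(C(300,296,.048)+C(366,452,.048))/2; print('dow',m)
d=lambda a,b:np.degrees(np.arctan2(*(a-b)[1::-1]))
P=[C(264,204,.03),C(406,205,.03),C(396,509,.03),C(273,509,.03)]; print(P,np.mean(P,0),d(P[0],P[3]),d(P[1],P[2]))
go(m[0],m[1],.0055,11)
E
```

```text
dow [ 0.6374  -0.17385  0.048  ]
[array([ 0.6948, -0.1351,  0.03  ]), array([ 0.7049, -0.1886,  0.03  ]), array([ 0.5768, -0.214 ,  0.03  ]), array([ 0.5663, -0.1605,  0.03  ])] [ 0.6357  -0.17455  0.03   ] 11.181255239740771 11.215285680001301
t 22.3 pos [ 0.6352 -0.1732  0.1554] yaw 11.03 tilt 0.04 turn 0.001 shift [ 0.21  0.1  14.99] q6 1.07
```

Request:
{"op": "play_rows", "data": {
  "commands": [
    [0.1,0.1,3,0,0,0],
    [0,0,3.9,0,0,0],
    [0,0,3.7,0,0,0],
    [0,0,2.5,0,0,0],
    [0,0,1.0,0,0,0]
  ]
}}

```text
time: 22.72
tool_pos: [0.632, -0.1737, 0.0093]
tcp_rot: [-3.124, -0.299, 0.013]
wrist_force: [0.7, -0.2, -0.2]
width: 1.0
grip_force: 0.0
```

Request:
{"op": "play_rows", "data": {
  "commands": [
    [0,0,0.5,0,0,0],
    [0,0,0,0,0,0],
    [0,0,0,0,0,0],
    [0,0,0,0,0,0],
    [0,0,0,0,0,0]
  ]
}}

```text
time: 23.13
tool_pos: [0.6389, -0.1741, 0.0117]
tcp_rot: [3.125, 0.302, 0.006]
wrist_force: [-0.5, -0.8, 0.0]
width: 1.0
grip_force: 0.0
```

Request:
{"op": "play_rows", "data": {
  "commands": [
    [0,0,0,0,0,0],
    [0,0,0,0,0,0],
    [0,0,0,0,0,0],
    [0,0,0,0,0,0],
    [0,0,0,0,0,0]
  ],
  "grip": 1,
  "force": 90
}}

```text
time: 23.55
tool_pos: [0.6382, -0.1741, 0.0109]
tcp_rot: [3.125, 0.303, 0.004]
wrist_force: [-0.8, -1.6, 6.1]
width: 0.611
grip_force: 99.6
```

Request:
{"op": "play_rows", "data": {
  "commands": [
    [0,0,-0.5,0,0,0],
    [0,0,-1.0,0,0,0],
    [0,0,-2,0,0,0],
    [0,0,-3,0,0,0],
    [0,0,-3,0,0,0]
  ]
}}

```text
time: 23.97
tool_pos: [0.634, -0.1723, 0.102]
tcp_rot: [-3.124, -0.302, 0.011]
wrist_force: [-0.4, -0.3, -8.2]
width: 0.606
grip_force: 97.7
```

```bash
python3 -c "
from h import *
go(.4435,.0097,.0509,9.4)"
```

```text
t 23.97 pos [ 0.634  -0.1723  0.102 ] yaw 11.05 tilt 0.42 turn 0.029 shift [-15.78 -21.05   5.29] q6 1.07
```

Request:
{"op": "play_rows", "data": {
  "commands": [
    [0,0,-1,0,0,0.029],
    [-1.5,-2,0,0,0,0],
    [-2.1,-2.8,0,0,0,0],
    [-2.1,-2.8,0,0,0,0],
    [-2.1,-2.8,0,0,0,0]
  ]
}}

```text
time: 24.38
tool_pos: [0.5403, -0.0824, 0.1129]
tcp_rot: [-3.13, -0.256, 0.005]
wrist_force: [-0.4, 1.0, -6.8]
width: 0.608
grip_force: 97.8
```

Request:
{"op": "play_rows", "data": {
  "commands": [
    [-2.1,-2.8,0,0,0,0],
    [-2.1,-2.8,0,0,0,0],
    [-2.1,-2.8,0,0,0,0],
    [-1.5,-2,0,0,0,0],
    [0,0,0,0,0,0]
  ]
}}

```text
time: 24.8
tool_pos: [0.4421, 0.0093, 0.1118]
tcp_rot: [-3.128, -0.26, 0.014]
wrist_force: [-1.6, 0.6, -8.0]
width: 0.611
grip_force: 97.9
```

Request:
{"op": "play_rows", "data": {
  "commands": [
    [0,0,0,0,0,0],
    [0,0,0,0,0,0],
    [0,0,0,0,0,0]
  ]
}}

```text
time: 25.05
tool_pos: [0.4497, 0.0059, 0.1143]
tcp_rot: [3.131, 0.257, 0.001]
wrist_force: [0.7, 0.3, -7.8]
width: 0.607
grip_force: 97.9
```

```bash
python3 -c "
from h import *
go(.4435,.0097,.0509,9.4)"
```

```text
t 25.05 pos [0.4497 0.0059 0.1143] yaw 9.37 tilt 0.03 turn -0.001 shift [-0.55 -0.48  6.34] q6 1.37
```

Request:
{"op": "play_rows", "data": {
  "commands": [
    [-0.4,-0.45,1,0,0,0],
    [0,0,2,0,0,0],
    [0,0,1.5,0,0,0],
    [0,0,0.6,0,0,0],
    [0,0,0,0,0,0]
  ]
}}

```text
time: 25.47
tool_pos: [0.4423, 0.0099, 0.0607]
tcp_rot: [-3.13, -0.256, 0.009]
wrist_force: [-0.2, -0.8, -8.1]
width: 0.608
grip_force: 97.7
```

Request:
{"op": "play_rows", "data": {
  "commands": [
    [0,0,0.2,0,0,0],
    [0,0,0,0,0,0],
    [0,0,0,0,0,0],
    [0,0,0,0,0,0],
    [0,0,0,0,0,0]
  ]
}}

```text
time: 25.88
tool_pos: [0.4453, 0.01, 0.062]
tcp_rot: [3.131, 0.257, 0.003]
wrist_force: [-0.3, -0.2, -7.3]
width: 0.608
grip_force: 97.8
```

```bash
python3 -c "
from h import *
go(.4435,.0097,.0509,9.4)"
```

```text
t 25.88 pos [0.4453 0.01   0.062 ] yaw 9.38 tilt 0.1 turn -0.0 shift [-0.18  0.    1.11] q6 1.37
```

Request:
{"op": "play_rows", "data": {
  "commands": [
    [-0.1,0,0.3,0,0,0],
    [0,0,0.3,0,0,0],
    [0,0,0.2,0,0,0],
    [0,0,0,0,0,0],
    [0,0,0,0,0,0]
  ]
}}

```text
time: 26.3
tool_pos: [0.4431, 0.01, 0.0528]
tcp_rot: [-3.131, -0.257, 0.001]
wrist_force: [-0.9, -0.5, -7.2]
width: 0.605
grip_force: 97.9
```

Request:
{"op": "play_rows", "data": {
  "commands": [
    [0,0,0.15,0,0,0],
    [0,0,0,0,0,0],
    [0,0,0,0,0,0],
    [0,0,0,0,0,0]
  ]
}}

```text
time: 26.63
tool_pos: [0.4436, 0.0099, 0.0517]
tcp_rot: [-3.131, -0.257, -0.0]
wrist_force: [0.0, 0.7, -7.4]
width: 0.606
grip_force: 97.9
```

Request:
{"op": "play_rows", "data": {
  "commands": [
    [0,0,0.1,0,0,0],
    [0,0,0,0,0,0],
    [0,0,0,0,0,0],
    [0,0,0,0,0,0]
  ]
}}

```text
time: 26.97
tool_pos: [0.4438, 0.0099, 0.051]
tcp_rot: [3.131, 0.257, 0.001]
wrist_force: [-0.9, 0.8, -4.1]
width: 0.608
grip_force: 98.0
```

Contact: the force is dropping. I'll release and withdraw.

Request:
{"op": "play_rows", "data": {
  "commands": [
    [0,0,0.06,0,0,0],
    [0,0,0,0,0,0],
    [0,0,0,0,0,0]
  ]
}}

```text
time: 27.22
tool_pos: [0.4438, 0.0099, 0.0509]
tcp_rot: [3.131, 0.257, 0.001]
wrist_force: [-4.7, 0.1, 5.3]
width: 0.608
grip_force: 99.3
```

Request:
{"op": "play_rows", "data": {
  "commands": [
    [0,0,0,0,0,0],
    [0,0,0,0,0,0],
    [0,0,0,0,0,0],
    [0,0,0,0,0,0],
    [0,0,0,0,0,0]
  ],
  "grip": 0
}}

```text
time: 27.63
tool_pos: [0.444, 0.0099, 0.0503]
tcp_rot: [3.131, 0.257, 0.001]
wrist_force: [0.0, 0.1, -0.4]
width: 1.003
grip_force: 0.0
```

Request:
{"op": "play_rows", "data": {
  "commands": [
    [0,0,-1,0,0,0],
    [0,0,-2,0,0,0],
    [0,0,-3.5,0,0,0],
    [0,0,-3.5,0,0,0],
    [0,0,-3.5,0,0,0]
  ]
}}

```text
time: 28.05
tool_pos: [0.443, 0.01, 0.187]
tcp_rot: [-3.131, -0.257, 0.001]
wrist_force: [1.2, 0.7, 0.8]
width: 1.0
grip_force: 0.0
```

Request:
{"op": "play_rows", "data": {
  "commands": [
    [2,2.5,0,0,0,0],
    [2,3,0,0,0,0],
    [2,3,0,0,0,0],
    [2,3,0,0,0,0],
    [2,3,0,0,0,0]
  ]
}}

```text
time: 28.47
tool_pos: [0.567, -0.1182, 0.1862]
tcp_rot: [3.131, 0.257, 0.002]
wrist_force: [0.4, 0.9, -0.2]
width: 0.999
grip_force: 0.0
```

Request:
{"op": "play_rows", "data": {
  "commands": [
    [0,0,0,0,0,0],
    [0,0,0,0,0,0],
    [0,0,0,0,0,0]
  ]
}}

```text
time: 28.72
tool_pos: [0.5653, -0.1167, 0.1851]
tcp_rot: [-3.13, -0.256, 0.001]
wrist_force: [-0.0, -0.5, 0.4]
width: 0.998
grip_force: 0.0
```

```bash
python3 - <<'E'
from h import *
a=optics.read_camera('top')[120:260,110:410]; b=optics.read_camera('scene')[100:384,150:450]
o=np.zeros((600,800,3),np.uint8); o[:327,:700]=cv2.resize(a,(700,327),interpolation=2); o[327:,:288]=cv2.resize(b,(288,273)); 
cv2.imwrite('pics/fin.png',o[:,:,::-1])
E
```

```text
(no output)
```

View pics/fin.png

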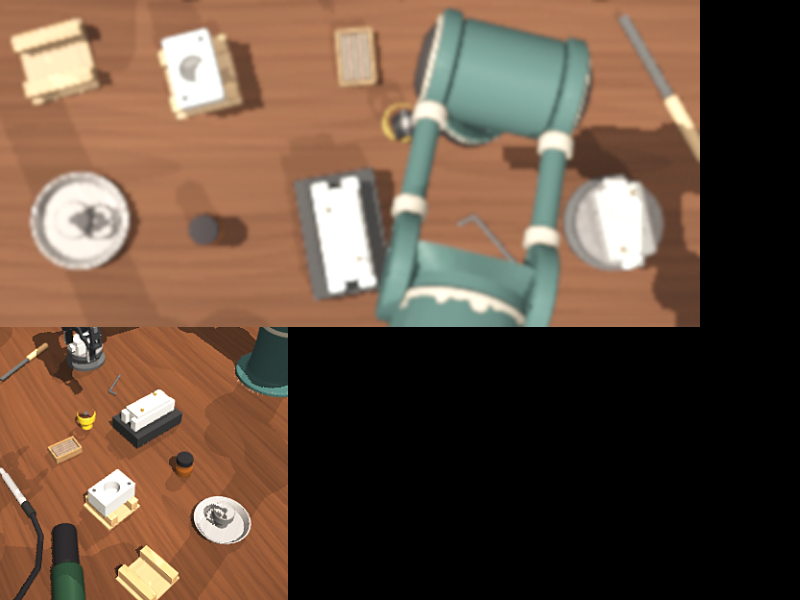

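The final view shows the pot plate on the right-hand battens, the base plate along the granite, the cavity plate on the felt stand and the jar upright. The plunger is in the dish at (92,221), but I can't be sure from this that it's upright. I'll check that numerically before handing in.

```bash
python3 - <<'E'
from h import *
def edge(n,cx,cy,z,r,im,N=48):
    g=cv2.cvtColor(cv2.GaussianBlur(im,(3,3),0),cv2.COLOR_RGB2GRAY).astype(float); c=optics.camera_info(n); v=[]
    for a in np.arange(N)*2*np.pi/N:
        q=[]
        for k in (-.004,.004):
            u,w=proj(n,np.array([cx+(r+k)*np.cos(a),cy+(r+k)*np.sin(a),z]),c); q.append(cv2.getRectSubPix(g.astype(np.float32),(1,1),(float(u),float(w)))[0,0])
        v.append(abs(q[1]-q[0]))
    return np.mean(v)
im={n:optics.read_camera(n) for n in('top','scene')}
for n in im:
    best=sorted(((edge(n,.464+dx,.341+dy,.05,.023,im[n]),dx,dy) for dx in np.arange(-.02,.021,.004) for dy in np.arange(-.02,.021,.004)),reverse=True)[:3]; print(n,[(round(float(a),1),round(b,3),round(d,3)) for a,b,d in best])
g=cv2.cvtColor(im['scene'],cv2.COLOR_RGB2GRAY); u,v=proj('scene',np.array([.464,.341,.03])).astype(int); print(u,v)
for r in g[v-24:v+24,u-26:u+26][::2]: print(''.join(' .:-=+*#%@'[min(9,x//26)] for x in r))
E
```

```text
top [(38.3, np.float64(0.012), np.float64(0.012)), (38.1, np.float64(0.016), np.float64(0.008)), (38.0, np.float64(0.004), np.float64(-0.02))]
scene [(84.1, np.float64(0.016), np.float64(0.012)), (78.8, np.float64(0.02), np.float64(0.012)), (71.6, np.float64(0.02), np.float64(-0.004))]
381 296
====--======-=---========---------------------------
=============-------=====---------------------------
-=======------=+*#%%@@@@@@%+=--:--------------------
=--===---*%%@@@@@@@%@@@@@@@@@@@@@@%+----------------
==--.:#@@@@@@@@@@@@@@@@@@@@@@@@@@%@@@@%+-:----------
=-:+@@@@@@@@@@@@@@@@@%%@%@%%%@%%%%@%%%%%@@#-:-------
.*@@@@@@@@@@@%%-@-%%@@@@@@@%%%%%%%#%%%%%%%%%@*------
@@@@@@@@@@=-==+--------%@@%@@@@@%%%%%##%%%%##%@*:---
@@@@@@@@+++**=----#------=**+*#%@@@@%%##########@*:-
@@@@@@@*++**-:@#%-*#@@@@%%-===-+%@@@@@@#########*#@=
@@@@@@@*++=:@@@-.:==**+@*@@*--=%@@@@@@@%@%####*****@
@@@@@@@*=-#@@**-.:-+=---=#@%=#@@@@@@@@@#%@@%********
@@@@@@@@=-:@@@--:::-++=--*%=---#@@@@@%*%@%%@@******+
@@@@@@@@@%+@@%---:::--=*#@#----%@@@%#++@@%%@@@%+++++
@@%@@@@@@@::-+++@---------=*#%###*===-@@%%@@%%@%++++
%@@@@@@@@@@@@:--=-.:---=============*@@@%%@%%%@@*+++
#%%@@@@@%%%%@@@@--:.:::-========++#@@@%%%@%%%%@@%===
**%%@@@%%%%%@@@@@@%::--=--=====+@@@%@%%%%@%%%@@@%===
##**@@@%%%%@@@@@@@@@@%======++#@@%%@%%%%@%%%%@%@@===
.*#**@@%%%@@@@@@@%%@@@@@@@@@@@@@%%%%%%%@%%%%@%%@%-==
. -@=%#@%@@@@@@@%%@@%%%@@@@@@@@%%%%%%%%@%%%@%%@@#-==
... *@+*@@@@@@@%%%@%%%@@%@%@@@@%%%%%%%@%%%%@%@@%-===
--.. .*@*%@@@@%%%@%%%%%%%%@@@@%%%%%%%%%%%%@%@@+---%@
----..  :*##%@@%@@%%%%%%%@@@@%%%%%%%%%%%%@@@+---#@#-
```

```bash
python3 - <<'E'
from h import *
for p in ((.464,.341,.05),(.487,.341,.05),(.441,.341,.05),(.464,.364,.05),(.464,.318,.05),(.464,.341,.03),(.464,.341,.004)): 
    u,v=proj('scene',np.array(p)); print(p,'col',(u-355).round(1),'row',((v-272)/2).round(1))
E
```

```text
(0.464, 0.341, 0.05) col 28.4 row 9.2
(0.487, 0.341, 0.05) col 19.1 row 11.6
(0.441, 0.341, 0.05) col 37.5 row 6.8
(0.464, 0.364, 0.05) col 35.8 row 13.4
(0.464, 0.318, 0.05) col 21.2 row 5.1
(0.464, 0.341, 0.03) col 26.7 row 12.2
(0.464, 0.341, 0.004) col 24.6 row 15.8
```

```bash
python3 - <<'E'
from h import *
c=optics.camera_info('scene'); ct=optics.camera_info('top')
for n,ci,f,h in(('scene',c,'s0.png',24),('top',ct,'t0.png',22)):
    a=cv2.imread('pics/'+f)[:,:,::-1].astype(int); b=optics.read_camera(n).astype(int)
    D=abs(a-b).sum(2)>45
    M=np.zeros(D.shape,np.uint8)
    for z0,z1,r in((.03,.05,.023),(.004,.03,.015)):
        pts=[proj(n,np.array([.464+r*np.cos(t),.341+r*np.sin(t),z]),ci) for z in(z0,z1) for t in np.linspace(0,6.28,40)]
        cv2.fillConvexPoly(M,cv2.convexHull(np.array(pts,np.float32)).astype(np.int32).round(),1)
    u,v=proj(n,np.array([.464,.341,.03]),ci).astype(int)
    print(n)
    for i in range(v-h,v+h,1 if n=='top' else 2): print(''.join({(0,0):'.',(1,0):'d',(0,1):'o',(1,1):'#'}[(int(D[i,j]),int(M[i,j]))] for j in range(u-30,u+30)))
E
```

```text
scene
............................................................
............................................................
..............................dddd..........................
......................................dd....................
..............................oo...........d................
........................o##o#oooooooooo.......dd............
...................d.d##ooooooooooooooooo........d..........
..............ddddddd#######oo#oooooooooooo........d........
............dddddddd###############ooooooooo.........d......
...........ddddddd.#####oooo#########o##ooo#o..........d....
...........ddddd...########o#o######oo####o#o...........d...
...........dddd..dd###########o###oooooo#oo#dd...........d..
............ddd...d#################ooooo###.ddd.........dd.
.............dd..dd##########o######ooo####..dddd...........
..............dddddd.#####################o.ddddddd.........
........d........dddd####################..dddddddd.........
...dd........ddd....d##################...ddddddddddd.......
....dd.d...d.ddd......##############...dddddddddddddd....
[... 2357 characters left out ...]
.............................
............................................................
............................................................
.....................d...........................d..........
......................d..........................d..........
...............................................dd...........
...............................................d............
..............................................d.............
...........................................dd...............
..........................................dd................
.........................................d..................
.........................dd.........ddd.d...................
```

The changed pixels match the outline of an upright plunger at the release pose, and the leftover pixels are its shadow. I'm handing the job in.

```bash
python3 -c "
from h import *
print(order.finish_job())"
```

```text
the job is handed in; nothing more can be done
None
```

I took the mould apart, laid all four parts out in their places and handed the job in at about 29 s of the 120 s; the cameras showed each part in place and the jar upright, but no verdict came back.

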